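Drag a calibration tile home on its registration stage

ROBOT

A 6-joint arm with a two-finger parallel gripper is mounted at the origin on the work surface; the furniture and walls round the work are solid. World frame = base frame: x ahead of the robot, y to its left, z up, the work surface at z = 0. Lengths are in m, angles in rad, forces in N, time in s.
With the tool pointing down it reaches from about 0.35 to 0.85 m from the base axis. Payload 8.1 kg.
Tool frame: the origin (TCP) lies between the finger pads, 19 mm behind the fingertips; this is the grasp point; z points along the fingers, y is the line along which they close (so a half turn about z gives the same grasp; the last joint's range is limited). The gripper opens to 93 mm and grips with 3 to 60 N. Pads are 15 mm wide; open, the fingers measure 128 mm over their backs; the gripper's body (75 mm by 188 mm) begins 65 mm behind the grasp point.
Start: joints at [1.107, 0.13, 1.488, -0, 1.523, -0.085], TCP at [0.222, 0.557, 0.237] pointing down, gripper open.
Joint ranges: [-2.96, 2.96], [-0.89, 2.26], [0.02, 2.5], [-1.34, 4.48], [0, 2.73], [-2.66, 2.66]. Speed limits (rad/s): [2.39, 2.39, 2.79, 3.14, 3.14, 3.14].

INTERFACE

Orientations are given as a rotation vector (axis times angle).
In Python, from plant import * gives the robot as it stands. The module is installed in compiled form; this text tells all that it offers.
- The arm moves only by the tool arm_command, never from a script. Its argument "increments" is a list of rows, each a list of 6 numbers: the shift along the tool's x, y, z in units of 0.2 m (1.0 is 0.2 m), then the turn, a rotation vector about the tool's x, y, z in units of pi rad (1.0 is pi rad). A call has exactly 5 rows; each row is the pose to reach, as a shift and turn from the pose commanded when the call began, along the tool's axes at that moment, turning the shorter way round; what a row does not reach only later rows make up. A row lasts 1/8 s, in which the tool goes at most 62.5 mm and 10.7 degrees, less where a joint would pass 70% of its speed; a pose out of reach is approached as far as the arm can. A call with a number of a shift or a turn outside -1 to 1 is refused whole. A call with a gripper value outside its range is refused whole. "fingers" is the closure, from -1 (fully open) to 1 (shut), set as the call begins (left out, the last holds). The fingers move at their own pace and stop on an object; "force" is the grip in N (left out, the last holds). Time passes only in rows, so rows that repeat a pose let the fingers close, or fill a call up. It gives the time, the measured TCP pose, the force, the opening and the grip force at its end, in the units of the state.
- read_state(): the state, without advancing time (a new reading comes with each control period).
- read_camera(name): name is "scene" or "top" or "wrist"; returns a dict with "image" (480x640x3 uint8, red, green, blue), "fx", "fy", "cx", "cy" (pixels), "T" (4x4, takes a point from camera to world coordinates). Camera axes: x right, y down, z forward; pixel columns grow to the right and rows downward; lengths in m; the calibration is good to about 2 mm. A picture is of the moment at which its call begins. There is no depth.
- close_job(): hands the job in; it is judged then, once.
The state is a dict: "t": time; "q": joint angles; "dq": joint speeds; "joint_torque": joint torques, N m; "tool_pos": TCP position; "orientation": TCP orientation; "force": force on the tool from outside, world axes, zero at the start; "wrist_torque": the same for the moment, N m; "opening": finger opening in m; "gripper_force": force on a finger pad.
Only numpy, scipy, OpenCV 4.12 (cv2) and the standard library are available. Lean on these libraries where they do the work, as an engineer would, in place of code of your own. Each camera call takes 0.05 s, during which the arm holds its last target. There are 200 camera calls.

TASK

The white ceramic calibration tile lies askew on the grey registration stage. Without picking it up, press gently on its top face with the closed fingertips and drag it: first squarely flush against the steel rail along the far edge, before it gets to the sprung shoe, then along the rail past the shoe and under the lip until it is fully home against the end stop. Never push it by its edges or press on it with more than 20 N, as it breaks; leave it lying there flush and disturb nothing else.

Things in the scene. Friction and masses are not known exactly. Their poses are not given: they have to be found in the camera images.
- tile: white ceramic calibration tile, a flat slab 92 mm (its x) by 112 mm (its y) by 5 mm thick, about 0.18 kg, loose, flat on the stage's bed, up to 0.2 rad askew to it. Origin at the centre of its underside, z up. Slides easily on bed, rail and shoe (friction about 0.1). Brittle: fingers pressing on it with over 20 N break it
- tile_top (a point): centre of the tile's top face, axes as the tile's. A fingertip pressed here takes the tile along: about 8 N of press drags it over the bed, 12 to 14 N past the shoe; less than about 10 N may slip there. The contact is stiff, a millimetre too deep adds 10 N or more, so the press must be felt: the measured height is not exact enough
- stage: flat grey registration stage fixed to the bench, yaw within 0.2 rad. Origin on the bench under the bed, z up; at yaw 0 x points away from the robot, y to its left. Bed: x -90 to 71 mm, y -125 to 125 mm, top at z = 12 mm; a tile on it has its top at z = 17 mm. Steel rail along the far (+x) edge, end stop with lip at the left (+y) end, sprung shoe on the near side
- rail (a point): middle of the top inner edge of the steel rail (stage x = 56, y = 0, z = 23 mm), axes as the stage's. The rail's inner face is the plane stage x = 56 mm, along the whole bed; the rail is 14 mm wide and stands 11 mm above the bed
- stop (a point): foot of the end stop's inner face (stage x = 10, y = 110, z = 12 mm), axes as the stage's; the face is the plane stage y = 110 mm. A fixed lip reaches 16 mm back from it over the tile: stage y 94 to 122 mm, x -56 to 56 mm, underside at z = 20 mm, top at z = 24 mm, so the tile slides in under it and cannot be laid in from above
- nose (a point): tip of the white sprung shoe at rest (stage x = -34, y = 70 mm). Upright round nose, 12 mm radius, z 13 to 22 mm, facing the rail; yields up to 7 mm towards stage -x, 2.7 N at first, 0.6 N more per mm; a seated tile holds it back 2 mm. Its black housing: stage x -85 to -59, y 50 to 90, top at z = 26 mm. A tile meets it when its centre is at about stage y = 7 mm
- home (a point): stage x = 10, y = 54, z = 12 mm, axes as the stage's: where the tile's origin lies when the tile is fully home, its far long edge flush with the rail and its left short edge against the end stop, under the lip, with its axes parallel to the stage's
- reagent: reagent bottle, brown with black cap, 68 mm across, 150 mm tall, loose on the bench left of the stage; origin at the centre of its underside; a bystander
- jar: white plastic jar, 61 mm across, 86 mm tall, loose, far left of the stage; origin at the centre of its underside; a bystander
- vial: small brown vial with white cap, 21 mm across, 47 mm tall, loose, left of the stage; origin at the centre of its underside; a bystander
- tape_roll: roll of tape lying flat, 94 mm across, 25 mm high, loose, right of the stage on the robot's side; origin at the centre of its underside; a bystander

How it is judged:
By the outcome, as a careful person would: the job done as asked, in the order asked, and still so for the second after the job is handed in, with the robot touching nothing.
It also fails if it takes over 61 s, if anything falls off the work surface, if the arm or the gripper's body presses on something with over 40 N, if the wrist force passes 120 N, or if a joint passes its speed limit or range.

## Working session

There is one attempt and no reset: what is moved stays moved. The work goes in short steps, Python scripts to look and compute and a tool call to move; the robot and the scene stay as the last step left them, time stands still between calls to the robot, and variables do not carry over. Pictures are saved under pics/ and viewed, at most 10 in all, crops included, and the job is handed in when it is done.

Besides the shell and the picture viewer there is one more tool, called after "Call:" as a command line: name --pt "numbers of a row" for each row, then --argument value for the rest. arm_command: Moves the arm, as the interface text tells. Shifts and turns lie within -1 to 1; 1 stands for 0.2 m of shift or pi rad of turn. Its arguments: {"type":"object","properties":{"increments":{"type":"array","items":{"type":"array","items":{"type":"number","minimum":-1,"maximum":1}}},"fingers":{"type":"number"},"force":{"type":"number"}},"required":["increments"]}

```bash
mkdir -p pics; python3 - <<'E'
from plant import *
import cv2,numpy as np
s=read_state();print(s)
for n in ["top","wrist"]:
    c=read_camera(n);cv2.imwrite(f"pics/{n}0.png",c["image"][:,:,::-1]);print(n,c["fx"],c["fy"],c["cx"],c["cy"],c["T"].tolist() if hasattr(c["T"],'tolist') else c["T"])
E
```

```text
{'t': 0.0, 'q': array([ 1.10658477e+00,  1.31139890e-01,  1.48928945e+00, -3.44295683e-06,
        1.52297500e+00, -8.53984171e-02]), 'dq': array([-9.33394118e-05,  5.84912151e-04, -4.03200980e-04,  3.85403372e-04,
        2.12439149e-05, -1.52727218e-03]), 'joint_torque': array([-2.08463411e-03, -5.59865177e+01, -4.91749585e+01,  7.65716331e-02,
        3.62669479e-02, -1.44551705e-04]), 'tool_pos': array([0.22163129, 0.55699331, 0.23639453]), 'orientation': array([-5.91394430e-01, -3.08492814e+00,  2.74006028e-03]), 'force': array([0.44712083, 0.0977627 , 0.37487584]), 'wrist_torque': array([0.0174364 , 0.01111186, 0.02625239]), 'gripper_force': 0.0, 'opening': 0.09296809394124152}
top 563.1601185896164 563.1601185896164 310.5534792181727 241.95959697064748 [[-0.024864785445386593, -0.9946844142549025, 0.09992326297282764, 0.34718787075321], [-0.9996905457852786, 0.0248147515264745, -0.001743781583549013, 0.2780143278947874], [-0.0007450585793643648, -0.09993570005289054, -0.9949936184431799, 1.0441490597096639], [0.0, 0.0, 0.0, 1.0]]
wrist 368.2916176340578 368.2916176340578 319.6631487859933 243.06597434975964 [[0.3699748433589564, 0.9002164868216306, 0.22962772510312202, 0.1583000644560108], [0.9290366473423963, -0.35767269029624243, -0.09466337470767922, 0.5836571291340784], [-0.003085964405786949, 0.24835563909596994, -0.9686640043652478, 0.384009362441146], [0.0, 0.0, 0.0, 1.0]]
```

View pics/top0.png

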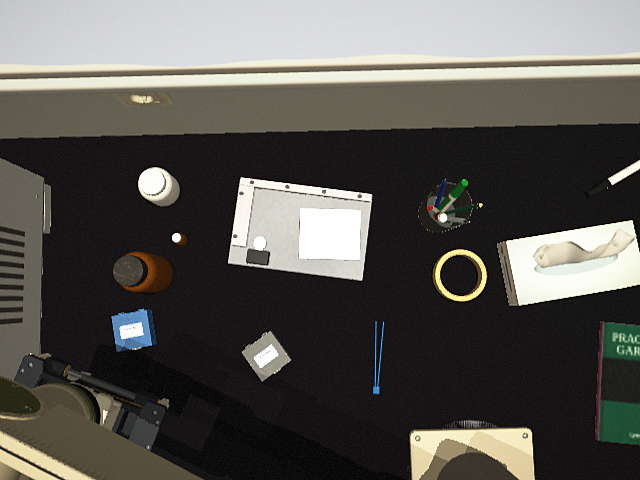

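The top view shows the stage with corners near (240,178), (372,193), (363,280) and (228,264). The tile spans about (299–361, 207–261), the nose is at (260,243), and the stop is on the left. I'll measure these now.

```bash
cat > h.py <<'E'
from plant import *
import cv2,numpy as np
from scipy.spatial.transform import Rotation as R
def px2w(c,uv,z):
    uv=np.atleast_2d(uv).astype(float);T=np.array(c["T"])
    d=np.c_[(uv[:,0]-c["cx"])/c["fx"],(uv[:,1]-c["cy"])/c["fy"],np.ones(len(uv))]@T[:3,:3].T
    return T[:3,3]+d*((z-T[2,3])/d[:,2])[:,None]
def w2px(c,p):
    T=np.array(c["T"]);q=(np.atleast_2d(p)-T[:3,3])@T[:3,:3]
    return np.c_[c["fx"]*q[:,0]/q[:,2]+c["cx"],c["fy"]*q[:,1]/q[:,2]+c["cy"]]
def stage2w(o,yaw,p):
    p=np.atleast_2d(p).astype(float)
    c,s=np.cos(yaw),np.sin(yaw)
    return np.c_[o[0]+c*p[:,0]-s*p[:,1],o[1]+s*p[:,0]+c*p[:,1],p[:,2]]
E
python3 - <<'E'
from h import *
c=read_camera("top");im=c["image"];g=cv2.cvtColor(im,cv2.COLOR_RGB2GRAY)
roi=np.zeros_like(g);roi[165:290,220:380]=1
def big(m):
    cs,_=cv2.findContours((m*roi).astype(np.uint8),cv2.RETR_EXTERNAL,cv2.CHAIN_APPROX_NONE);return max(cs,key=cv2.contourArea)
t=(g>=245)&(np.arange(640)[None]>285)&(np.arange(480)[:,None]>201)
k=big(t);r=cv2.minAreaRect(k);b=cv2.boxPoints(r);W=px2w(c,b,.017)
print("tile",r,W[:,:2].round(4).tolist(),W.mean(0),[np.linalg.norm(W[i]-W[i-1]).round(4) for i in range(4)])
for i in range(4):
    e=W[i]-W[i-1];print(np.degrees(np.arctan2(e[1],e[0])).round(2))
k=big(g>60);r=cv2.minAreaRect(k);print("stage",r,cv2.boxPoints(r).tolist())
x0,y0,x1,y1=215,165,385,290
cv2.imwrite("pics/crop.png",cv2.resize(im[y0:y1,x0:x1,::-1],None,fx=4.7,fy=4.7,interpolation=cv2.INTER_CUBIC))
E
```

```text
tile ((329.3905334472656, 233.55108642578125), (60.572479248046875, 50.1978874206543), 1.5481576919555664) [[0.4218, 0.2991], [0.5144, 0.2945], [0.5086, 0.1829], [0.416, 0.1885]] [0.46519509 0.2412573  0.017     ] [np.float64(0.1107), np.float64(0.0928), np.float64(0.1117), np.float64(0.0928)]
87.02
-2.85
-93.0
176.54
stage ((300.0529479980469, 228.49514770507812), (135.70834350585938, 87.86556243896484), 7.288952827453613) [[227.17318725585938, 263.4640197753906], [238.32101440429688, 176.30850219726562], [372.9327087402344, 193.52627563476562], [361.7848815917969, 280.6817932128906]]
```

View pics/crop.png

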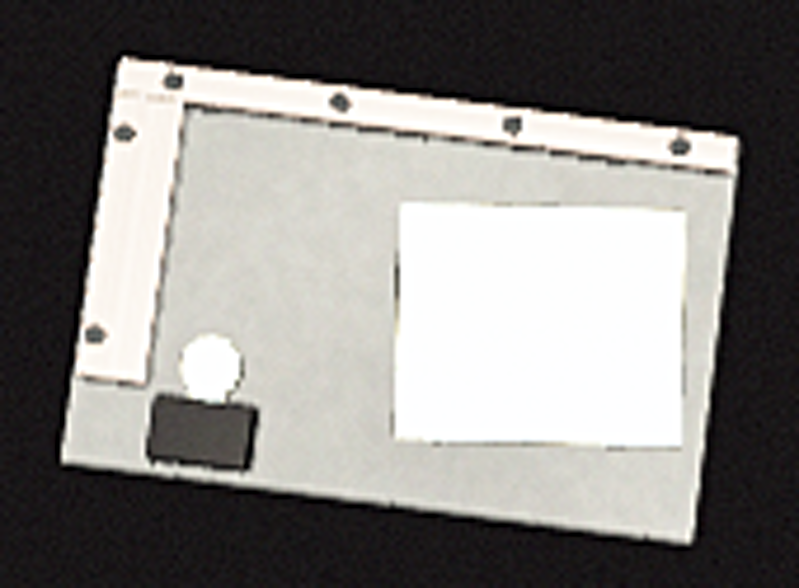

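```bash
python3 - <<'E'
from h import *
from scipy.optimize import least_squares
c=read_camera("top")
S=np.array([[56,94,23.5],[-56,94,24],[56,-125,23],[-90,125,12],[-90,-125,12],[-46,70,22],[70,-125,23]])/1e3
P=np.array([[186,107],[147,383],[735,175],[62,464],[692,544],[212,365],[740,136]])
U=np.array([215,165])+(P+.5)/4.7-.5
f=lambda v:(w2px(c,stage2w(v[:2],v[2],S))-U).ravel()
r=least_squares(f,[.45,.3,-.15],loss="soft_l1");print(r.x,r.fun.reshape(-1,2).round(2).tolist())
v=r.x
t=np.array([.46520,.24126]);cy,sy=np.cos(v[2]),np.sin(v[2]);d=t-v[:2]
print("tile in stage",cy*d[0]+sy*d[1],-sy*d[0]+cy*d[1],"rel yaw",np.radians(-2.95)-v[2])
print("home",stage2w(v[:2],v[2],[.01,.054,.012]))
np.save("stage.npy",v)
s=read_state();print(R.from_rotvec(s["orientation"]).as_matrix().round(3))
E
```

```text
[ 0.48549509  0.29352278 -0.15012636] [[-0.4, -0.93], [-0.43, 0.46], [1.04, -0.68], [-0.85, 0.03], [0.43, 0.06], [-0.35, 0.61], [0.84, 0.15]]
tile in stage -0.012250235923400183 -0.05471033637979327 rel yaw 0.09863914737447539
home [[0.50345902 0.34541977 0.012     ]]
[[-0.929  0.37  -0.001]
 [ 0.37   0.929 -0.001]
 [ 0.    -0.001 -1.   ]]
```

Call:
arm_command --pt "-0.2 -0.12 0 0 0 0.045" --pt "-0.4 -0.24 0 0 0 0.09" --pt "-0.6 -0.36 0 0 0 0.14" --pt "-0.85 -0.5 0 0 0 0.19" --pt "-1.0 -0.6 0.1 0 0 0.24" --fingers 1 --force 20

```text
t: 0.82
tool_pos: [0.3655, 0.3709, 0.219]
orientation: [1.693, 2.644, 0.005]
force: [0.7, -0.1, -0.2]
opening: 0.0475
gripper_force: 0.0
```

```bash
cat >> h.py <<'E'
def goto(pxy,z,yaw_rel):
    """print shift/turn in tool units to stage-point pxy, TCP height z, tool y along stage x + yaw_rel"""
    v=np.load("stage.npy");s=read_state();M=R.from_rotvec(s["orientation"])
    w=stage2w(v[:2],v[2],[pxy[0],pxy[1],z])[0]
    a=v[2]+yaw_rel;G=np.array([[-np.sin(a),np.cos(a),0],[np.cos(a),np.sin(a),0],[0,0,-1]]).T
    D=M.inv()*R.from_matrix(G)
    print("shift",(M.inv().apply(w-s["tool_pos"])/.2).round(4),"turn",(D.as_rotvec()/np.pi).round(4))
def rep():
    v=np.load("stage.npy");s=read_state();d=s["tool_pos"][:2]-v[:2];c,n=np.cos(v[2]),np.sin(v[2])
    y=R.from_rotvec(s["orientation"]).as_matrix()[:,1]
    print("t",round(s["t"],2),"stage xy",(c*d[0]+n*d[1]).round(4),(-n*d[0]+c*d[1]).round(4),"z",s["tool_pos"][2].round(5),"yawrel",(np.arctan2(y[1],y[0])-v[2]).round(4),"F",s["force"].round(2),"open",s["opening"].round(4))
E
sed -i 's/a=v\[2\]+yaw_rel;G=.*/a=v[2]+yaw_rel;G=np.array([[-np.sin(a),np.cos(a),0],[np.cos(a),np.sin(a),0],[0,0,-1]]).T/' h.py
python3 - <<'E'
from h import *
v=np.load("stage.npy");a=v[2]
rep()
# columns of the tool matrix: x=(-sin,cos), y=(cos,sin), z down
import h,re
src=open("h.py").read().replace("[0,0,-1]]).T","[0,0,-1]]).T")
goto((-.01225,-.0547),.06,.0986)
E
```

```text
Traceback (most recent call last):
  File "h.py", line 25, in rep
    print("t",round(s["t"],2),"stage xy",(c*d[0]+n*d[1]).round(4),(-n*d[0]+c*d[1]).round(4),"z",s["tool_pos"][2].round(5),"yawrel",(np.arctan2(y[1],y[0])-v[2]).round(4),"F",s["force"].round(2),"open",s["opening"].round(4))
                                                                                                                                                                                                        ^^^^^^^^^^^^^^^^^^
AttributeError: 'float' object has no attribute 'round'
```

```bash
sed -i 's/s\["opening"\].round(4)/round(s["opening"],4)/; s/s\["tool_pos"\]\[2\].round(5)/round(float(s["tool_pos"][2]),5)/' h.py
python3 - <<'E'
from h import *
rep();goto((-.01225,-.0547),.07,.0986)
E
```

```text
t 0.82 stage xy -0.1303 0.0585 z 0.21897 yawrel 0.5817 F [ 0.66 -0.11 -0.22] open 0.0475
shift [-0.7977  0.1792  0.7451] turn [ 0.0011 -0.0005  0.1538]
```

Call:
arm_command --pt "-0.2 0.05 0.15 0 0 0.04" --pt "-0.4 0.1 0.3 0 0 0.08" --pt "-0.6 0.15 0.45 0 0 0.12" --pt "-0.798 0.18 0.6 0 0 0.154" --pt "-0.798 0.18 0.72 0 0 0.154"

```text
t: 1.45
tool_pos: [0.4645, 0.2403, 0.072]
orientation: [2.277, 2.164, -0.002]
force: [0.7, -0.0, -0.2]
opening: 0.0012
gripper_force: 0.0
```

```bash
python3 - <<'E'
from h import *
rep();goto((-.01225,-.0547),.040,.0986)
c=read_camera("wrist");cv2.imwrite("pics/w1.png",c["image"][:,:,::-1])
v=np.load("stage.npy")
S=np.array([[56,94,23],[56,-125,23],[-56,94,24],[-34,70,22]])/1e3
print(w2px(c,stage2w(v[:2],v[2],S)).round(1).tolist())
E
```

```text
t 1.45 stage xy -0.0128 -0.0558 z 0.07202 yawrel 0.0995 F [ 0.69 -0.03 -0.22] open 0.0012
shift [0.0051 0.0034 0.1601] turn [-0.0002  0.0003  0.0003]
[[497.8, -12.4], [419.6, 391.9], [257.9, -41.0], [301.5, 24.1]]
```

View pics/w1.png

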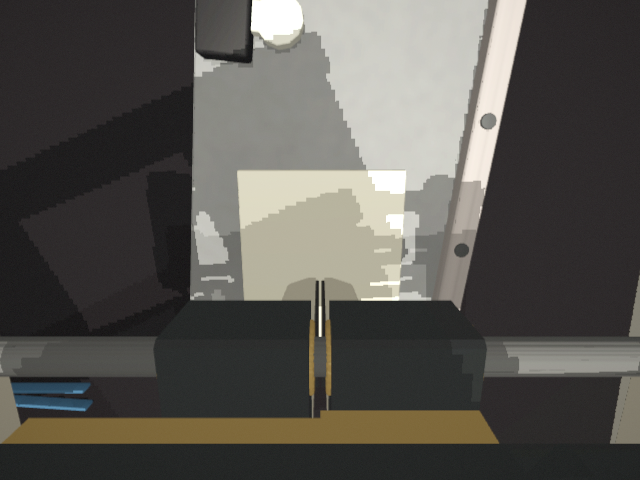

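The wrist view shows the tile's far edge at row 170, from column 238 to 405. It is square to the tool and centred at column 321. The rail inner edge (497,0) and nose (303,24) match the model to within 2 px, so I'll descend.

Call:
arm_command --pt "0.005 0.003 0.08 0 0 0" --pt "0.005 0.003 0.13 0 0 0" --pt "0.005 0.003 0.155 0 0 0" --pt "0.005 0.003 0.168 0 0 0" --pt "0.005 0.003 0.168 0 0 0"

```text
t: 2.12
tool_pos: [0.4644, 0.244, 0.0401]
orientation: [2.271, 2.17, 0.001]
force: [0.4, -0.5, -0.3]
opening: 0.0003
gripper_force: 0.0
```

Call:
arm_command --pt "0 0 0.002 0 0 0" --pt "0 0 0.004 0 0 0" --pt "0 0 0.005 0 0 0" --pt "0 0 0.005 0 0 0" --pt "0 0 0.005 0 0 0"

```text
t: 2.75
tool_pos: [0.4643, 0.2437, 0.0389]
orientation: [-2.272, -2.17, -0.0]
force: [0.8, 0.1, 0.5]
opening: 0.0004
gripper_force: 0.0
```

Call:
arm_command --pt "0 0 0.002 0 0 0" --pt "0 0 0.004 0 0 0" --pt "0 0 0.004 0 0 0" --pt "0 0 0.004 0 0 0" --pt "0 0 0.004 0 0 0"

```text
t: 3.38
tool_pos: [0.4642, 0.2437, 0.038]
orientation: [-2.272, -2.17, 0.0]
force: [0.3, 0.7, 0.1]
opening: 0.0005
gripper_force: 0.0
```

```bash
python3 - <<'E'
from h import *
rep()
E
```

```text
t 3.38 stage xy -0.0136 -0.0524 z 0.03802 yawrel 0.1043 F [0.26 0.71 0.12] open 0.0005
```

Call:
arm_command --pt "0 0 0.002 0 0 0" --pt "0 0 0.004 0 0 0" --pt "0 0 0.004 0 0 0" --pt "0 0 0.004 0 0 0" --pt "0 0 0.004 0 0 0"

```text
t: 4.0
tool_pos: [0.4643, 0.2438, 0.0373]
orientation: [-2.272, -2.17, -0.0]
force: [-0.5, 1.0, 0.6]
opening: 0.0005
gripper_force: 0.0
```

Call:
arm_command --pt "0 0 0.001 0 0 0" --pt "0 0 0.002 0 0 0" --pt "0 0 0.003 0 0 0" --pt "0 0 0.003 0 0 0" --pt "0 0 0.003 0 0 0"

```text
t: 4.62
tool_pos: [0.4643, 0.2437, 0.0366]
orientation: [2.272, 2.17, 0.0]
force: [0.4, -0.2, -0.0]
opening: 0.0005
gripper_force: 0.0
```

Call:
arm_command --pt "0 0 0.001 0 0 0" --pt "0 0 0.002 0 0 0" --pt "0 0 0.003 0 0 0" --pt "0 0 0.003 0 0 0" --pt "0 0 0.003 0 0 0"

```text
t: 5.25
tool_pos: [0.4643, 0.2437, 0.0361]
orientation: [2.272, 2.17, 0.0]
force: [-0.4, -0.5, 0.9]
opening: 0.0004
gripper_force: 0.5
```

Call:
arm_command --pt "0 0 0.001 0 0 0" --pt "0 0 0.002 0 0 0" --pt "0 0 0.003 0 0 0" --pt "0 0 0.003 0 0 0" --pt "0 0 0.003 0 0 0"

```text
t: 5.88
tool_pos: [0.4648, 0.244, 0.0361]
orientation: [2.271, 2.17, 0.002]
force: [-0.7, -0.4, 5.6]
opening: 0.0006
gripper_force: 2.9
```

Call:
arm_command --pt "0 0 0.001 0 0 0" --pt "0 0 0.0015 0 0 0.002" --pt "0 0 0.0015 0 0 0.005" --pt "0 0 0.0015 0 0 0.01" --pt "0 0 0.0015 0 0 0.015"

```text
t: 6.5
tool_pos: [0.4652, 0.2441, 0.0361]
orientation: [2.322, 2.115, 0.003]
force: [-0.0, -1.4, 6.5]
opening: 0.0005
gripper_force: 3.3
```

Call:
arm_command --pt "0 0.005 0.0007 0 0 0.004" --pt "-0.001 0.02 0.0007 0 0 0.009" --pt "-0.002 0.035 0.0007 0 0 0.014" --pt "-0.003 0.05 0.0007 0 0 0.0165" --pt "-0.004 0.06 0.0007 0 0 0.0165"

```text
t: 7.12
tool_pos: [0.4771, 0.2423, 0.0361]
orientation: [2.376, 2.054, 0.003]
force: [-0.7, -0.3, 8.4]
opening: 0.0006
gripper_force: 4.0
```

```bash
cat >> h.py <<'E'
def tile(save=None):
    v=np.load("stage.npy");c=read_camera("top");im=c["image"]
    if save:
        cv2.imwrite(save,cv2.resize(im[165:290,215:385,::-1],None,fx=4.7,fy=4.7,interpolation=cv2.INTER_CUBIC))
    return c
E
python3 - <<'E'
from h import *
rep();tile("pics/t2.png")
c=read_camera("wrist");cv2.imwrite("pics/w2.png",c["image"][:,:,::-1])
E
```

```text
t 7.12 stage xy -0.0006 -0.0519 z 0.03609 yawrel 0.0052 F [-0.75 -0.35  8.37] open 0.0006
```

View pics/w2.png

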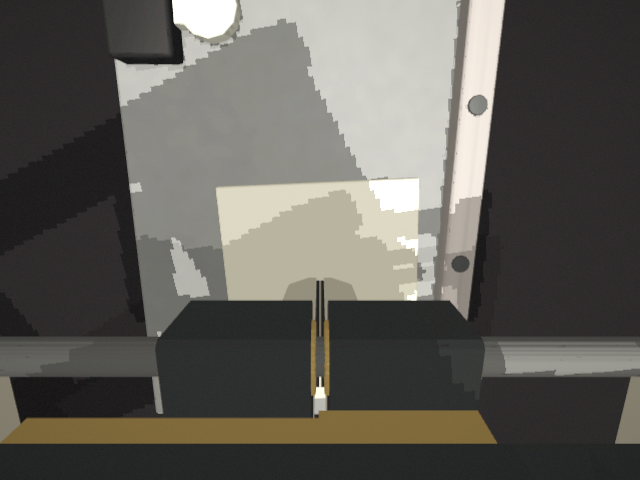

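The wrist view shows the tile's leading edge from (217,187) to (419,179), so about 0.04 rad of yaw remains. The rail gap is about 30 px. I'll drag on into the rail, which will square it.

Call:
arm_command --pt "0 0.01 0.0 0 0 0.002" --pt "0 0.02 0.0 0 0 0.004" --pt "0 0.03 0.0 0 0 0.008" --pt "0 0.04 0.0 0 0 0.01" --pt "0 0.045 0.0 0 0 0.01"

```text
t: 7.85
tool_pos: [0.4859, 0.241, 0.0361]
orientation: [2.408, 2.017, 0.003]
force: [-1.9, 0.6, 9.0]
opening: 0.0003
gripper_force: 4.2
```

Call:
arm_command --pt "0 0.003 0.0 0 0 0" --pt "0 0.006 0.0 0 0 0" --pt "0 0.01 0.0 0 0 0" --pt "0 0.014 0.0 0 0 0" --pt "0 0.018 0.0 0 0 0"

```text
t: 8.48
tool_pos: [0.4891, 0.2405, 0.0361]
orientation: [-2.408, -2.017, -0.002]
force: [-2.9, 1.2, 9.9]
opening: 0.0004
gripper_force: 4.7
```

```bash
python3 - <<'E'
from h import *
rep();tile("pics/t3.png")
c=read_camera("wrist");cv2.imwrite("pics/w3.png",c["image"][:,:,::-1])
E
```

```text
t 8.47 stage xy 0.0115 -0.0519 z 0.03609 yawrel -0.0259 F [-2.9   1.17  9.91] open 0.0004
```

View pics/w3.png

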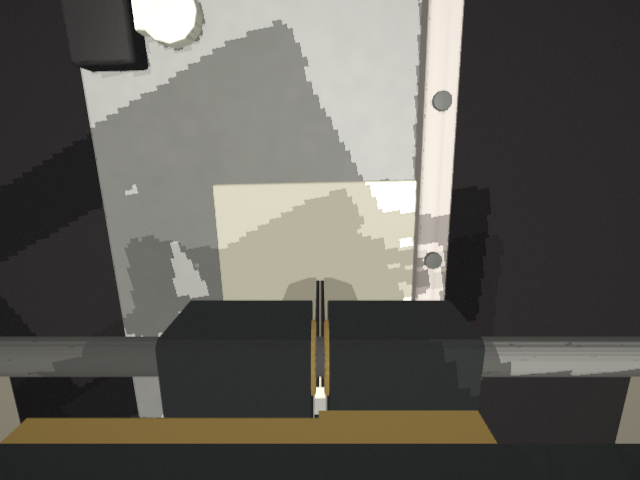

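```bash
cat >> h.py <<'E'
def line(c,pts,z):
    W=px2w(c,pts,z)[:,:2];m=np.median(W,0)
    vx,vy,x0,y0=cv2.fitLine(W.astype(np.float32),cv2.DIST_HUBER,0,1e-4,1e-4).ravel()
    return np.arctan2(vy,vx),np.array([x0,y0])
def edges(c,u0,u1,v0,v1):
    """strongest row-gradient for each column (leading tile edge)"""
    g=cv2.GaussianBlur(cv2.cvtColor(c["image"],cv2.COLOR_RGB2GRAY).astype(float),(0,0),1)
    d=np.gradient(g,axis=0)[v0:v1]
    return np.array([(u,v0+np.argmax(np.abs(d[:,u]))) for u in range(u0,u1)])
def vedges(c,v0,v1,u0,u1):
    g=cv2.GaussianBlur(cv2.cvtColor(c["image"],cv2.COLOR_RGB2GRAY).astype(float),(0,0),1)
    d=np.gradient(g,axis=1)[:,u0:u1]
    return np.array([(u0+np.argmax(np.abs(d[v])),v) for v in range(v0,v1)])
E
python3 - <<'E'
from h import *
c=read_camera("wrist")
v=np.load("stage.npy")
w=lambda a:(a+np.pi/2)%np.pi-np.pi/2
a,p=line(c,edges(c,225,360,170,200),.017);print("lead edge yaw rel",w(a-v[2]))
b,q=line(c,vedges(c,195,290,205,230),.017);print("near edge yaw rel",w(b-v[2]-np.pi/2))
r,s=line(c,vedges(c,5,120,445,475),.023);print("rail outer yaw rel",w(r-v[2]-np.pi/2))
r,s=line(c,vedges(c,5,160,408,432),.023);print("rail inner yaw rel",w(r-v[2]-np.pi/2))
c0,s0=np.cos(v[2]),np.sin(v[2]);f=lambda d:(c0*d[0]+s0*d[1],-s0*d[0]+c0*d[1])
print(f(p-v[:2]),f(q-v[:2]),f(s-v[:2]))
cv2.imwrite("pics/w4.png",cv2.resize(c["image"][170:305,370:460,::-1],None,fx=4.4,fy=4.4,interpolation=cv2.INTER_CUBIC))
E
```

```text
lead edge yaw rel -0.00519111012301976
near edge yaw rel -0.006625228670731564
rail outer yaw rel -0.002999239710465451
rail inner yaw rel -0.0037167604242716035
(np.float64(0.0006492045949487242), np.float64(0.002939167489484702)) (np.float64(-0.03529906199206423), np.float64(-0.023735457617950286)) (np.float64(0.05670532004955765), np.float64(0.051409040093580965))
```

View pics/w4.png

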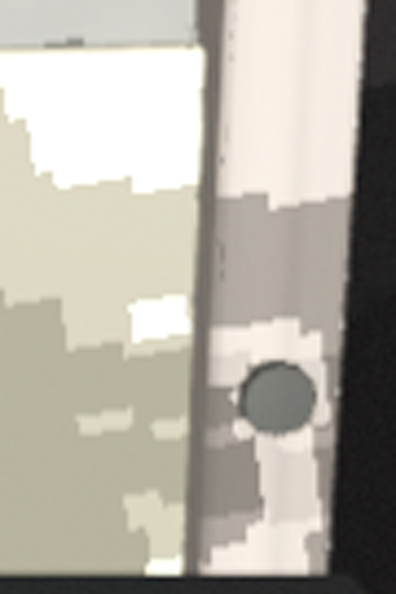

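The tile yaw matches the rail's to within 0.002 rad, and its far edge sits at the rail plane (56.7 mm), with its centre at y≈-53 mm. It is flush and clear of the shoe. Next I'll drag it along the rail with a slight inward bias.

Call:
arm_command --pt "0.015 0 0 0 0 0" --pt "0.05 0 0 0 0 0" --pt "0.085 0 0 0 0 0" --pt "0.12 0 0 0 0 0" --pt "0.14 0 0 0 0 0"

```text
t: 9.25
tool_pos: [0.494, 0.2681, 0.0361]
orientation: [2.408, 2.018, 0.002]
force: [-3.3, -1.0, 11.4]
opening: 0.0005
gripper_force: 5.3
```

```bash
cat >> h.py <<'E'
def flush():
    c=read_camera("wrist");v=np.load("stage.npy");w=lambda a:(a+np.pi/2)%np.pi-np.pi/2
    c0,s0=np.cos(v[2]),np.sin(v[2]);f=lambda d:(c0*d[0]+s0*d[1],-s0*d[0]+c0*d[1])
    a,p=line(c,edges(c,225,360,170,200),.017);b,q=line(c,vedges(c,195,290,205,230),.017)
    print("tile yaw",w(a-v[2]),w(b-v[2]-np.pi/2),"lead y",f(p-v[:2])[1],"near x",f(q-v[:2])[0])
E
python3 -c "
from h import *
rep();flush()"
```

```text
t 9.25 stage xy 0.0122 -0.0239 z 0.03609 yawrel -0.0258 F [-3.3  -0.99 11.41] open 0.0005
tile yaw -0.0028949603923373868 -0.007263117579117795 lead y 0.030676915613120928 near x -0.03520106148542952
```

Call:
arm_command --pt "0.015 0 0 0 0 0" --pt "0.045 0 0 0 0 0" --pt "0.08 0 0 0 0 0" --pt "0.11 0 0 0 0 0" --pt "0.13 0 0 0 0 0"

```text
t: 9.93
tool_pos: [0.4985, 0.2936, 0.0361]
orientation: [2.408, 2.018, 0.001]
force: [-4.1, -1.7, 9.6]
opening: 0.0004
gripper_force: 5.2
```

```bash
python3 -c "
from h import *
rep();flush()"
```

```text
t 9.93 stage xy 0.0128 0.0021 z 0.03608 yawrel -0.0258 F [-4.11 -1.7   9.62] open 0.0004
tile yaw -0.0037709251531177213 -0.00913780286659338 lead y 0.05630562010246036 near x -0.03518565975518412
```

Call:
arm_command --pt "0 0 0.001 0 0 0" --pt "0 0 0.0015 0 0 0" --pt "0 0 0.0015 0 0 0" --pt "0.003 0 0.0015 0 0 0" --pt "0.006 0 0.0015 0 0 0"

```text
t: 10.6
tool_pos: [0.4988, 0.2947, 0.0361]
orientation: [2.408, 2.017, 0.002]
force: [-3.9, -1.6, 12.1]
opening: 0.0007
gripper_force: 5.9
```

Call:
arm_command --pt "0.01 0 0.0005 0 0 0" --pt "0.025 0 0.0005 0 0 0" --pt "0.04 -0.001 0.0005 0 0 0" --pt "0.055 -0.001 0.0005 0 0 0" --pt "0.07 -0.0015 0.0005 0 0 0"

```text
t: 11.22
tool_pos: [0.5017, 0.3082, 0.0361]
orientation: [2.407, 2.017, 0.003]
force: [-0.7, -2.3, 9.5]
opening: 0.0005
gripper_force: 5.1
```

```bash
python3 -c "
from h import *
rep();flush()"
```

```text
t 11.22 stage xy 0.0138 0.0169 z 0.03607 yawrel -0.0261 F [-0.74 -2.33  9.53] open 0.0005
tile yaw -0.0024401322492175748 -0.008051925448075314 lead y 0.06630818792715067 near x -0.03503848512088818
```

The tile advanced 10 mm while the tool moved 14.8 mm, so it slipped a little at the shoe. I'll raise the press before going on.

Call:
arm_command --pt "0 0 0.001 0 0 0" --pt "0 0 0.002 0 0 0" --pt "0 0 0.002 0 0 0" --pt "0 0 0.002 0 0 0" --pt "0 0 0.002 0 0 0"

```text
t: 11.9
tool_pos: [0.5017, 0.3085, 0.0361]
orientation: [2.408, 2.017, 0.004]
force: [-1.4, -1.8, 13.4]
opening: 0.0005
gripper_force: 6.2
```

```bash
python3 -c "
from h import *
rep();flush();rep()"
```

```text
t 11.9 stage xy 0.0138 0.0173 z 0.03608 yawrel -0.0261 F [-1.45 -1.76 13.39] open 0.0005
tile yaw -0.006267480600696151 -0.011261277941361447 lead y 0.06632611716030037 near x -0.03499010246711152
t 11.95 stage xy 0.0138 0.0173 z 0.03608 yawrel -0.026 F [-0.97 -1.64 12.33] open 0.0005
```

Call:
arm_command --pt "0.006 0 0.0003 0 0 0" --pt "0.015 0 0.0005 0 0 0" --pt "0.025 -0.0005 0.0007 0 0 0" --pt "0.035 -0.0005 0.0009 0 0 0" --pt "0.045 -0.001 0.001 0 0 0"

```text
t: 12.58
tool_pos: [0.5031, 0.3175, 0.0361]
orientation: [2.408, 2.017, 0.004]
force: [-2.4, -2.4, 13.6]
opening: 0.0005
gripper_force: 7.0
```

```bash
python3 -c "
from h import *
rep();flush();rep()"
```

```text
t 12.57 stage xy 0.0138 0.0264 z 0.03608 yawrel -0.026 F [-2.42 -2.43 13.57] open 0.0005
tile yaw -0.0061632022746616055 -0.011243634966507932 lead y 0.07541262773537173 near x -0.034952540613269384
t 12.62 stage xy 0.0139 0.0266 z 0.03612 yawrel -0.026 F [-3.09 -1.75 13.55] open 0.0009
```

Call:
arm_command --pt "0.01 0 0.0002 0 0 0" --pt "0.022 0 0.0004 0 0 0" --pt "0.035 -0.0005 0.0006 0 0 0" --pt "0.048 -0.0005 0.0008 0 0 0" --pt "0.06 -0.001 0.001 0 0 0"

```text
t: 13.25
tool_pos: [0.505, 0.3295, 0.0361]
orientation: [2.408, 2.017, 0.004]
force: [-3.5, -2.2, 15.4]
opening: 0.0004
gripper_force: 7.7
```

```bash
python3 -c "
from h import *
rep();flush()"
```

```text
t 13.25 stage xy 0.0139 0.0385 z 0.03607 yawrel -0.026 F [-3.47 -2.19 15.43] open 0.0004
tile yaw -0.006102986682277267 -0.011164360788956662 lead y 0.0875411869234811 near x -0.03490170529193895
```

Call:
arm_command --pt "0.01 0 -0.0008 0 0 0" --pt "0.022 0 -0.0008 0 0 0" --pt "0.035 -0.0005 -0.0008 0 0 0" --pt "0.048 -0.0005 -0.0006 0 0 0" --pt "0.06 -0.001 -0.0006 0 0 0"

```text
t: 13.92
tool_pos: [0.5068, 0.3413, 0.0361]
orientation: [2.408, 2.017, 0.004]
force: [-3.5, -2.4, 14.2]
opening: 0.0002
gripper_force: 7.2
```

```bash
python3 -c "
from h import *
rep();flush()"
```

```text
t 13.93 stage xy 0.014 0.0504 z 0.03607 yawrel -0.026 F [-3.45 -2.42 14.17] open 0.0002
tile yaw -0.07700190697989995 -0.006933503893509885 lead y 0.1044856761121127 near x -0.034907496375698
```

Call:
arm_command --pt "0.008 0 0 0 0 0" --pt "0.018 0 0 0 0 0" --pt "0.028 0 0 0 0 0" --pt "0.036 -0.0005 0 0 0 0" --pt "0.044 -0.001 0 0 0 0"

```text
t: 14.6
tool_pos: [0.5082, 0.35, 0.0361]
orientation: [2.408, 2.017, 0.004]
force: [-2.4, -2.9, 14.3]
opening: 0.0008
gripper_force: 7.0
```

Call:
arm_command --pt "0.003 0 0 0 0 0" --pt "0.006 0 0 0 0 0" --pt "0.009 0 0 0 0 0" --pt "0.012 0 0 0 0 0" --pt "0.015 0 0 0 0 0"

```text
t: 15.22
tool_pos: [0.5086, 0.3529, 0.0361]
orientation: [2.408, 2.017, 0.004]
force: [-3.4, -2.4, 13.6]
opening: 0.0005
gripper_force: 7.2
```

```bash
python3 - <<'E'
from h import *
rep();flush()
c=read_camera("wrist");cv2.imwrite("pics/w5.png",c["image"][:,:,::-1])
E
```

```text
t 15.22 stage xy 0.014 0.0622 z 0.03609 yawrel -0.026 F [-3.4  -2.38 13.58] open 0.0005
tile yaw -0.015057496775012558 -0.07442658498634436 lead y 0.12262219695385562 near x -0.034102655384250447
```

View pics/w5.png

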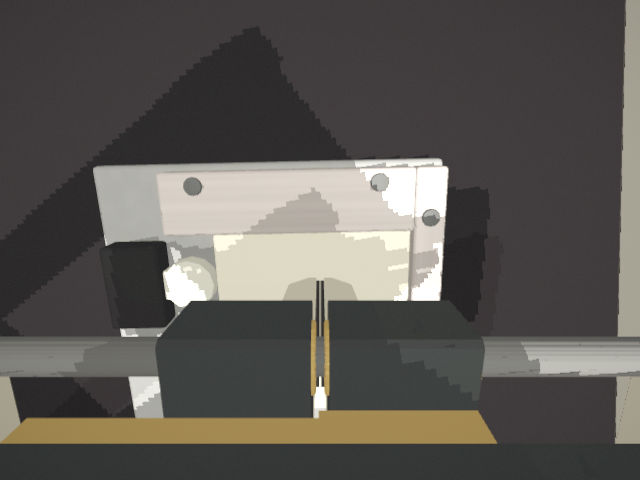

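The tile has gone under the lip and sits against the rail at right. The stop contact force hasn't shown yet, so I'll push on slowly.

Call:
arm_command --pt "0.003 0 0 0 0 0" --pt "0.006 0 0 0 0 0" --pt "0.009 0 0 0 0 0" --pt "0.012 0 0 0 0 0" --pt "0.015 0 0 0 0 0"

```text
t: 15.95
tool_pos: [0.5097, 0.3554, 0.0361]
orientation: [2.407, 2.016, 0.004]
force: [-1.9, -3.9, 13.0]
opening: 0.0002
gripper_force: 6.7
```

```bash
python3 - <<'E'
from h import *
rep()
E
```

```text
t 15.95 stage xy 0.0146 0.0648 z 0.0361 yawrel -0.0262 F [-1.87 -3.85 13.01] open 0.0002
```

Call:
arm_command --pt "0.004 0 0 0 0 0" --pt "0.008 0 0 0 0 0" --pt "0.012 0 0 0 0 0" --pt "0.016 0 0 0 0 0" --pt "0.02 0 0 0 0 0"

```text
t: 16.58
tool_pos: [0.5104, 0.3593, 0.0361]
orientation: [2.407, 2.016, 0.005]
force: [-0.5, -3.9, 13.3]
opening: 0.0003
gripper_force: 6.5
```

```bash
python3 - <<'E'
from h import *
rep();tile("pics/t6.png")
E
```

```text
t 16.57 stage xy 0.0148 0.0688 z 0.0361 yawrel -0.0262 F [-0.52 -3.92 13.32] open 0.0003
```

View pics/t6.png

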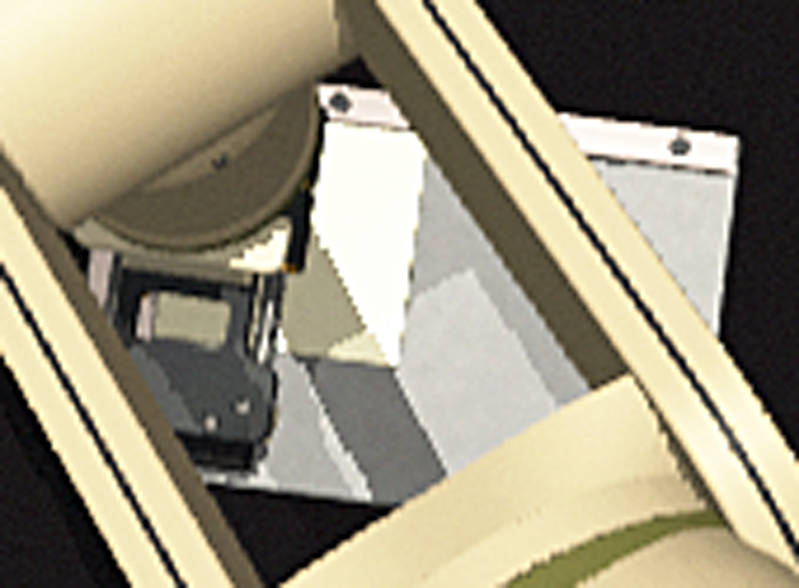

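The top view shows the trailing edge running from (425,135) to (398,365) in the crop. I'll compare that with where home should put it.

```bash
python3 - <<'E'
from h import *
v=np.load("stage.npy");c=read_camera("top")
U=np.array([215,165])+(np.array([[425,135],[398,365],[410,262]])+.5)/4.7-.5
W=px2w(c,U,.017)[:,:2]-v[:2];c0,s0=np.cos(v[2]),np.sin(v[2])
print(np.c_[c0*W[:,0]+s0*W[:,1],-s0*W[:,0]+c0*W[:,1]].round(4),"expect y -.002, near corner x -.036")
E
```

```text
[[ 0.0562 -0.001 ]
 [-0.0353 -0.002 ]
 [ 0.0055 -0.0015]] expect y -.002, near corner x -.036
```

The tile's trailing edge is at y≈-1.5 mm and its near corner at x≈-35 mm, both matching home. The finger is also slipping against the stopped tile. I'll lift straight off.

Call:
arm_command --pt "0 0 -0.005 0 0 0" --pt "0 0 -0.02 0 0 0" --pt "0 0 -0.2 0 0 0" --pt "0 0 -0.4 0 0 0" --pt "0 0 -0.6 0 0 0"

```text
t: 17.3
tool_pos: [0.508, 0.3589, 0.1542]
orientation: [-2.408, -2.017, 0.003]
force: [-0.2, 0.5, 0.5]
opening: 0.0005
gripper_force: 0.0
```

Call:
arm_command --pt "-0.2 -0.15 -0.1 0 0 0" --pt "-0.4 -0.4 -0.2 0 0 0" --pt "-0.6 -0.6 -0.2 0 0 0" --pt "-0.8 -0.8 -0.2 0 0 0" --pt "-0.8 -0.8 -0.2 0 0 0"

```text
t: 17.92
tool_pos: [0.3199, 0.228, 0.1928]
orientation: [-2.408, -2.017, 0.002]
force: [0.9, -0.5, -0.2]
opening: 0.0003
gripper_force: 0.0
```

```bash
python3 - <<'E'
from h import *
rep();tile("pics/t7.png")
E
```

```text
t 17.93 stage xy -0.1539 -0.0896 z 0.19276 yawrel -0.026 F [ 0.9  -0.48 -0.25] open 0.0003
```

View pics/t7.png

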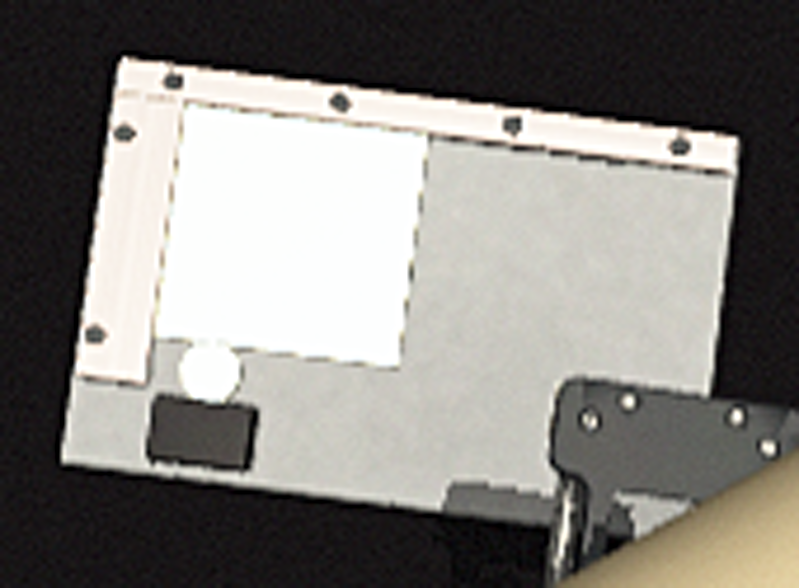

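The tile is flush along the rail and under the lip. Its trailing edge runs from (427,137) to (398,365), unchanged since the lift and parallel to the lip edge. About 96 mm of it shows, as it should at home, so I'm handing in.

```bash
python3 -c "
from plant import *
print(close_job())"
```

```text
the job is handed in; nothing more can be done
None
```

The tile is fully home: flush against the rail, under the lip and against the end stop. The highest press I read was about 15 N, nothing else was disturbed that I saw, and the job was handed in at about 18 s.

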